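# Hold an offcut on the crosscut board for the saw

### The job

Get the pale lime offcut ready for sawing to length on the crosscut board. While the board is still empty, tip the board's flip stop over so that it hangs fully down in front of the fence; then lay the offcut flat on the board with its long side flush against the fence and one end up against the flip stop, and press it firmly into the fence and down onto the board together with one steady slanting push of the fingers. Finish while still holding it pressed like that, and leave the other things on the bench where they are.

Things in the scene. Friction and masses are not known exactly. Their poses are not given: they have to be found in the camera images.
- lime_center (a point): Centre (half-way up) of the loose lime-wood offcut to be sawn: a pale plain rectangular block 34 (its x) x 72 (its y, the long side) x 18 (its z, up) mm, about 35 g, lying flat on the bench on its 34 x 72 face. Pinch it across its 34 mm width.
- fence_face (a point): Foot of the middle of the front face of the crosscut board's wooden fence, at the bed's top. The board is fixed: plywood bed 180 x 240 mm, top 15 mm above the bench; fence 25 mm thick, 240 long, 35 high above the bed. x points into the fence (away from the robot), y left along it, z up. Bed: x from -155 to +25, y +-120 mm. A 3 mm saw slot crosses the fence at y = -10 mm.
- stop_face (a point): Corner where the working face of the flip stop, when down, meets the fence's front face and the bed's top; axes as fence_face. The working face looks to -y (right). The offcut belongs at -x, -y of this point: seated, its centre is at (-17, -36, +9) mm. The stop is set 30 to 55 mm left of the fence's middle.
- stop_pivot (a point): Centre of the flip stop's hinge pin, parallel to the fence (y) above its front face: 43 mm above the bed's top, 8 mm above the fence's top, 8 mm left of the stop's working face; axes as fence_face. The pin sits in a fixed aluminium carriage, 44 mm wide along the fence, that rises at most 6 mm above the pin.
- flip_stop (a joint): Flip stop: hardwood paddle 16 mm along the fence (pinch it there), 52 deep, 41.5 high, 90 g. 0 = fully down, hanging 1 to 53 mm in front of the fence, foot 1.5 mm over the bed. It swings up and away from the robot to its end at 2.65, where it leans back at the start, upside down, its middle 13 mm beyond and 31 above the pin. Swings freely; tipped towards the robot below 2.1 it falls down by itself.
- walnut_center (a point): Centre of a dark walnut block 40 x 58 x 26 mm that lies loose near the offcut; leave it alone. x along 40, y along 58 mm.
- wax_tin: Round wax tin, green lid, 68 mm across, 26 mm high, loose; origin at the middle of its underside; leave it alone.
- pearl_jar: Screw-top glass jar, 52 mm across, 72 mm high, loose, beyond the right end of the board; origin at the middle of its underside; leave it alone. Beyond it to the right stands a fixed drawer chest (about x 0.65 to 0.9, y -0.13 to -0.45 m, 0.21 m high): go round it.
There are look-alikes about, which are no part of the job. What is shaped like the part that bears lime_center but pink or red is not meant.

How it is judged:
On the way, in this order (a step that is already met when the one before it is completed fails the run):
1. the flip stop is down while the offcut is still off the board (value of joint flip_stop below 0.08 rad and contact force between lime_block and saw_jig below 0.01 N), for 0.2 s.
2. the offcut lies flat on the board (contact force between lime_block and bed above 0.05 N and z of lime_center in the frame of stop_face between 0.005 and 0.013 m and x of lime_center in the frame of stop_face between -0.15 and 0 m), for 0.2 s.
At the end, for the whole second after the job is handed in: Flip stop down (under 0.08 rad); offcut flat on the bed, flush along the fence (within 2.5 mm, square within 0.05 rad), one end within 3.5 mm of the stop, still, and pressed by the robot so that it bears on fence and on bed with more than 3 N each through the last second (x of lime_center in the frame of stop_face between -0.0195 and -0.0145 m and y of lime_center in the frame of stop_face between -0.0395 and -0.0335 m and z of lime_center in the frame of stop_face between 0.0065 and 0.0115 m and angle between the y axis of lime_center and the y axis of stop_face, either way round below 0.05 rad and angle between the z axis of lime_center and the z axis of stop_face, either way round below 0.05 rad and value of joint flip_stop below 0.08 rad and contact force between lime_block and fence above 3 N and contact force between lime_block and bed above 3 N and contact force between any of the fingers, the arm and lime_block above 3 N and linear speed of lime_block below 0.01 m/s); the arm keeps its last pose, push and grip.
It fails at once if a bystander (walnut block, wax tin or jar) is pushed more than 15 mm from its place (distance of any of walnut_center, wax_tin, pearl_jar from where it was at the start of the episode above 0.015 m).
It also fails if it takes over 67 s, if anything falls off the work surface, if the arm or the gripper's body presses on something with over 40 N, if the wrist force passes 120 N, or if a joint passes its speed limit or range.

### The arm

A 7-joint arm with a two-finger parallel gripper is mounted at the origin on a cart in front of the work surface, level with it; the furniture and walls round the work are solid. World frame = base frame: x ahead of the robot, y to its left, z up, the work surface at z = 0. Lengths are in m, angles in rad, forces in N, time in s.
With the tool pointing down it reaches from about 0.425 to 0.825 m from the base axis. Payload 3.6 kg.
Tool frame: the origin (TCP) lies midway between the tips of the shut fingers; the grasp point (between the pads) lies 19 mm behind it (ctrl.tcp_to_grasp is the z of the grasp point in the tool frame, in m); z points along the fingers, y is the line along which they close (so a half turn about z gives the same grasp; the last joint's range is limited). The gripper opens to 85 mm and grips with 20 to 120 N. Pads are 22 mm wide; open, the fingers measure 114 mm over their backs; the gripper's body (76 mm by 85 mm) begins 54 mm behind the grasp point. The pads swing forward as they close: fully open they stand 13 mm farther back than shut.
Start: joints at [1.169, 0.615, -0.013, 1.423, 0.008, 1.103, -0.04], TCP at [0.238, -0.605, 0.231] pointing down, gripper open.
Joint ranges: [-3.12, 3.12], [-0.3, 2.06], [-1.34, 1.32], [0.26, 2.42], [-1.36, 4.5], [0.01, 1.98], [-2.84, 2.84]. Speed limits (rad/s): [2.79, 2.79, 3.14, 3.14, 3.14, 3.14, 3.14].

### API

Orientations are given as a unit quaternion [w, x, y, z].
In Python, from rig import ctrl gives the robot as it stands.
- The arm moves only by the tool apply_moves, never from a script. Its arguments are lists of equal length, an entry for each row: "gripper": the opening in per cent of the stroke, from 0 (shut) to 100 (fully open); "delta_pos": the shift along the tool's x, y, z in m, a list of three; "twist": the turn about the tool's z in rad. In form: {"gripper": [gripper, ...], "delta_pos": [[x, y, z], ...], "twist": [twist, ...]}. A call has 1 to 12 rows; each row is the pose to reach, as a shift and turn from the pose commanded when the call began, along the tool's axes at that moment; what a row does not reach only later rows make up. A row lasts 1/8 s, in which the tool goes at most 62.5 mm and 10.7 degrees, less where a joint would pass 70% of its speed; a pose out of reach is approached as far as the arm can. A call with a gripper value outside its range is refused whole. The fingers move at their own pace and stop on an object; "grip_force" is the grip in N (left out, the last holds). Time passes only in rows, so rows that repeat a pose let the fingers close. It gives the time, the measured TCP pose, the force, the opening and the grip force at its end, in the units of the state.
- ctrl.state(): the state, without advancing time (a new reading comes with each control period).
- ctrl.snapshot(name): name is "scene" or "top" or "wrist"; returns the picture (384x512x3 uint8, red, green, blue); there is no depth.
- ctrl.camera_params(name): a dict with "K" (3x3 intrinsics, pixels), "extrinsics" (4x4, takes a point from camera to world coordinates). Camera axes: x right, y down, z forward; pixel columns grow to the right and rows downward; lengths in m; the calibration is good to about 2 mm. A picture is of the moment at which its call begins: read the wrist's pose just before it. camera_params takes no time and is no camera call; for the wrist camera it gives the pose at the moment of the call.
- ctrl.hand_in(): hands the job in; it is judged then, once.
Trained networks look in the newest picture that a camera, given by its name, has taken for a name from the list of things; names that differ only in an ending like _2 or _b are one class to them, and where a whole thing is asked for, a point or a joint stands for the part that bears it (a point fixed in the world has none). Each returns a list of dicts, best first, with "score" (0 to 1); they miss things now and then, are a little off and sometimes report something else, mostly with a low value. They report only what shows in the picture. A call takes as long as a camera call. They do not tell look-alikes from the thing itself.
- ctrl.boxes_of(camera, query): "xy" ([column, row] in pixels, amid what is visible of it).
- ctrl.cut_out(camera, query): "mask" (384x512 bool, what is visible of it) and "xy" ([column, row] in pixels, amid what is visible of it).
The state is a dict: "clock": time; "joint_positions": joint angles; "joint_vel": joint speeds; "joint_torque": joint torques, N m; "tcp_pos": TCP position; "ee_rot": TCP orientation; "wrist_force": force on the tool from outside, world axes, zero at the start; "ft_torque": the same for the moment, N m; "opening": opening from 0.0 (shut) to 1.0 (fully open); "grip_force": force on a finger pad.
Only numpy, scipy, OpenCV 4.12 (cv2) and the standard library are available. Lean on these libraries where they do the work, as an engineer would, in place of code of your own. Each camera call takes 0.05 s, during which the arm holds its last target. There are 200 camera calls.

## Working session

There is one attempt and no reset: what is moved stays moved. The work goes in short steps, Python scripts to look and compute and a tool call to move; the robot and the scene stay as the last step left them, time stands still between calls to the robot, and variables do not carry over. Pictures are saved under pics/ and viewed, at most 12 in all, crops included, and the job is handed in when it is done.

Besides the shell and the picture viewer there is one more tool, called after "Emit:" by a JSON object that holds its "op" and its "data". apply_moves: Moves the arm, as the interface text tells. Its arguments: {"type":"object","properties":{"gripper":{"type":"array"},"delta_pos":{"type":"array"},"twist":{"type":"array"},"grip_force":{"type":"number"}},"required":["gripper","delta_pos","twist"]}

```bash
mkdir -p pics; cat > h.py <<'E'
import numpy as np, cv2
from rig import ctrl
def save(im,n): cv2.imwrite('pics/'+n,cv2.cvtColor(im,cv2.COLOR_RGB2BGR))
def P(n):
    c=ctrl.camera_params(n); return np.array(c['K']),np.array(c['extrinsics'])
def ray(n,uv,z):
    K,T=P(n); d=T[:3,:3]@np.linalg.inv(K)@np.array([uv[0],uv[1],1.]); o=T[:3,3]
    return o+d*(z-o[2])/d[2]
def proj(n,p):
    K,T=P(n); q=K@(T[:3,:3].T@(np.asarray(p,float)-T[:3,3])); return q[:2]/q[2]
E
python3 - <<'E'
from h import *
np.set_printoptions(precision=4,suppress=True)
a=ctrl.snapshot('scene');b=ctrl.snapshot('top')
save(a,'scene.png');save(b,'top.png')
for n in('scene','top'):
    for q in('lime_center','walnut_center','wax_tin','pearl_jar','flip_stop','fence_face','stop_face','stop_pivot'):
        try: print(n,q,[(np.round(r['xy'],1),round(r['score'],2)) for r in ctrl.boxes_of(n,q)][:4])
        except Exception as e: print(n,q,e)
print(ctrl.state());print(P('top')[1],P('scene')[1])
E
```

```text
scene lime_center [(array([295.5, 181.8]), 0.82), (array([320. , 240.6]), 0.75), (array([261. , 202.2]), 0.74), (array([305.6, 160.6]), 0.63)]
scene walnut_center [(array([340. , 175.9]), 0.72)]
scene wax_tin [(array([313.3, 199.2]), 0.66)]
scene pearl_jar []
scene flip_stop [(array([173.6, 215.4]), 0.9)]
scene fence_face [(array([194.7, 224.6]), 0.77), (array([312.3, 201.1]), 0.45), (array([294.1, 184.6]), 0.37)]
scene stop_face [(array([174.3, 220.4]), 0.96)]
scene stop_pivot [(array([175.1, 222.5]), 0.57)]
top lime_center [(array([264.4, 185.5]), 0.95), (array([307.7, 186.7]), 0.71), (array([247.7, 265.2]), 0.67)]
top walnut_center [(array([350.4, 222.7]), 0.84), (array([155.6, 165. ]), 0.35)]
top wax_tin [(array([295.2, 222.6]), 0.77), (array([157.1, 166.4]), 0.62), (array([351.3, 220.6]), 0.26)]
top pearl_jar [(array([264.7, 132.2]), 0.63)]
top flip_stop [(array([157.2, 163.9]), 0.51)]
top fence_face [(array([188.3, 172.4]), 0.82)]
top stop_face [(array([158.5, 164.2]), 0.67)]
top stop_pivot [(array([158.4, 166.6]), 0.72)]
{'clock': 0.9, 'joint_positions': array([ 1.1695,  0.6149, -0.0126,  1.4234,  0.0081,  1.1034, -0.0404]), 'joint_vel': array([-0.001 ,  0.0002, -0.0004, -0.0004, -0.0012,  0.0007, -0.0021]), 'joint_torque': array([ -0.    , -46.9096,   0.2594, -17.1344,   0.0101,   0.0017,
        -0.    ]), 'tcp_pos': array([ 0.238 , -0.6048,  0.2313]), 'ee_rot': array([-0.    ,  0.9825,  0.1863,  0.    ]), 'wrist_force': array([-0.0024,  0.2596, -0.1669]), 'ft_torque': array([ 0.0092, -0.0467,  0.0263]), 'grip_force': 0.0, 'opening': 0.9986966509505277}
[[-0.0215 -0.9834  0.1803  0.3691]
 [-0.9997  0.0186 -0.0182 -0.0311]
 [ 0.0145 -0.1807 -0.9834  0.9183]
 [ 0.      0.      0.      1.    ]] [[-0.7492 -0.3744  0.5464 -0.0197]
 [-0.6621  0.4473 -0.6013  0.6064]
 [-0.0193 -0.8122 -0.583   0.6585]
 [ 0.      0.      0.      1.    ]]
```

```bash
python3 - <<'E'
from h import *
a=cv2.imread('pics/top.png')
cv2.imwrite('pics/topc.png',cv2.resize(a[100:300,110:390],(784,560),interpolation=3))
a=cv2.imread('pics/scene.png')
cv2.imwrite('pics/scenec.png',cv2.resize(a[120:300,130:380],(800,576),interpolation=3))
E
```

```text
(no output)
```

View pics/topc.png

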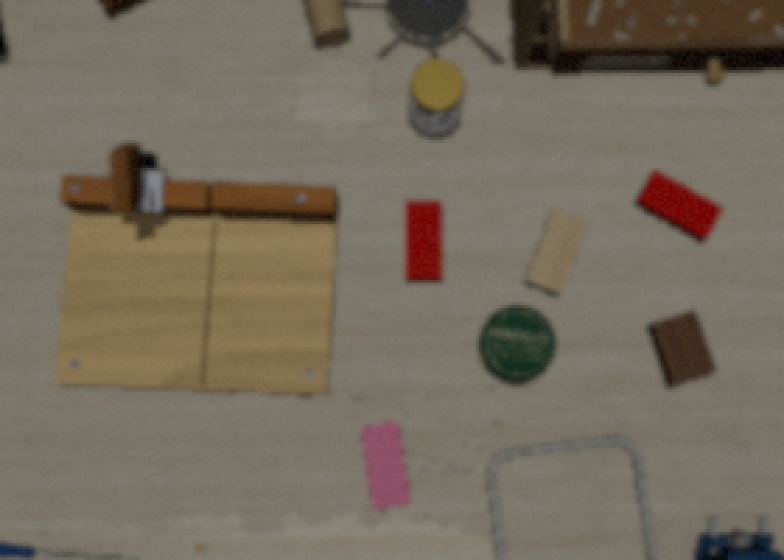

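View pics/scenec.png

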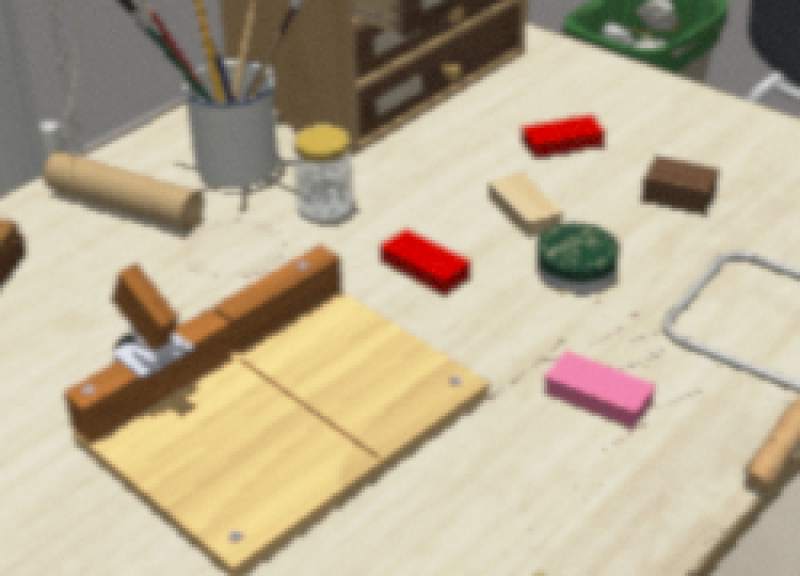

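The pale block at top ≈(308,187) is the lime offcut. The other candidates are ruled out by colour: red at (261,186) and (352,173), and pink at (248,265). The stop is leaning back at top ≈(155,163), and the bed corners are readable in both pictures.

```bash
cat > fit.py <<'E'
from h import *
from scipy.optimize import least_squares
np.set_printoptions(precision=4,suppress=True)
t=lambda u,v:(110+u/2.8,100+v/2.8); s=lambda u,v:(130+u/3.2,120+v/3.2)
obs=[('top',(-.155,.12,0),t(57,384)),('top',(-.155,-.12,0),t(328,393)),('top',(.025,.12,.035),t(64,177)),('top',(.025,-.12,.035),t(335,187)),
('scene',(-.155,.12,0),s(235,570)),('scene',(-.155,-.12,0),s(489,383)),('scene',(.025,.12,.035),s(68,393)),('scene',(.025,-.12,.035),s(325,247)),('scene',(0,-.12,.035),s(342,262))]
def W(p,q): c,S=np.cos(p[2]),np.sin(p[2]); return np.array([p[0]+c*q[0]-S*q[1],p[1]+S*q[0]+c*q[1],.015+q[2]])
r=least_squares(lambda p:np.concatenate([proj(n,W(p,q))-o for n,q,o in obs]),[.65,.1,0],loss='soft_l1')
print('fence',r.x);print(r.fun.reshape(-1,2))
ctrl.snapshot('top')
for q in('lime_center','walnut_center','wax_tin','pearl_jar'):
    for m in ctrl.cut_out('top',q)[:4]:
        M=m['mask'].astype('uint8'); c=cv2.findContours(M,0,2)[0]; c=max(c,key=cv2.contourArea).reshape(-1,2).astype(float)
        h={'lime_center':.018,'pearl_jar':.072}.get(q,.026)
        w=np.array([ray('top',x,h)[:2] for x in c])
        R=cv2.minAreaRect((w*1000).astype(np.float32)); print(q,round(m['score'],2),R)
E
python3 fit.py
python3 - <<'E'
from h import *
a=cv2.imread('pics/top.png')
cv2.imwrite('pics/limec.png',cv2.resize(a[160:250,240:390],(800,480),interpolation=3))
E
```

```text
fence [ 0.577   0.1365 -0.0602]
[[-1.3465  1.1969]
 [-0.0758  1.8719]
 [-1.0506  0.1895]
 [ 0.4148  0.6622]
 [-0.0549 -1.16  ]
 [ 0.7191 -1.0251]
 [-1.7299 -1.132 ]
 [-1.3404 -1.9152]
 [ 0.1505 -2.5732]]
lime_center 0.9 ((582.2653198242188, -294.15716552734375), (70.94277954101562, 37.967140197753906), 61.16790008544922)
lime_center 0.89 ((358.4073486328125, -22.40121841430664), (74.21082305908203, 36.98895263671875), 7.9377760887146)
lime_center 0.86 ((544.309326171875, -178.60275268554688), (39.53622817993164, 78.1705551147461), 65.84268951416016)
lime_center 0.71 ((595.4148559570312, 94.75642395019531), (157.03053283691406, 32.82555389404297), 86.6065673828125)
walnut_center 0.57 ((453.04681396484375, -284.35748291015625), (55.96904754638672, 45.51591491699219), 16.081850051879883)
wax_tin 0.76 ((459.2520446777344, -141.43963623046875), (64.14476013183594, 61.45368957519531), 88.82322692871094)
pearl_jar 0.65 ((670.1686401367188, -73.96563720703125), (48.69423294067383, 68.78112030029297), 88.76832580566406)
```

View pics/limec.png

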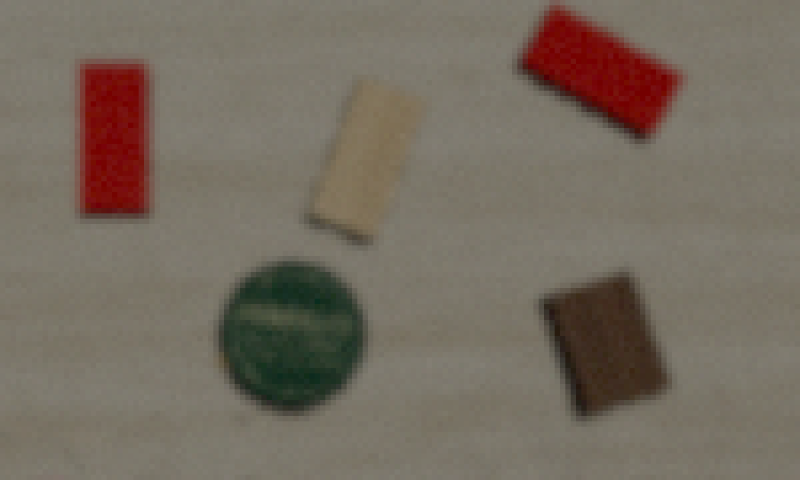

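The crop confirms it: the pale block at top ≈(308,188), between red (261,186), red (352,173) and walnut (350,222), is the lime offcut. Next I go above the stop and look from near.

Emit:
{"op": "apply_moves", "data": {"gripper": [0,0,0,0,0,0,0,0,0,0,0,0], "delta_pos": [[0.539,-0.599,-0.069],[0.539,-0.599,-0.069],[0.539,-0.599,-0.069],[0.539,-0.599,-0.069],[0.539,-0.599,-0.069],[0.539,-0.599,-0.069],[0.539,-0.599,-0.069],[0.539,-0.599,-0.069],[0.539,-0.599,-0.069],[0.539,-0.599,-0.069],[0.539,-0.599,-0.069],[0.539,-0.599,-0.069]], "twist": [-1.136,-1.136,-1.136,-1.136,-1.136,-1.136,-1.136,-1.136,-1.136,-1.136,-1.136,-1.136]}}

```text
clock: 2.65
tcp_pos: [0.5005, 0.0966, 0.2959]
ee_rot: [0.001, 0.728, 0.685, 0.0]
wrist_force: [0.5, 0.0, -0.4]
opening: 0.001
grip_force: 0.0
```

Emit:
{"op": "apply_moves", "data": {"gripper": [0,0,0,0,0,0], "delta_pos": [[0,0,0],[0,0,0],[0,0,0],[0,0,0],[0,0,0],[0,0,0]], "twist": [0,0,0,0,0,0]}}

```text
clock: 3.4
tcp_pos: [0.4997, 0.0947, 0.2954]
ee_rot: [0.0, 0.728, 0.685, 0.0]
wrist_force: [-0.4, -0.1, 0.4]
opening: -0.001
grip_force: 0.0
```

```bash
cat >> h.py <<'E'
def yaw():
    w,x,y,z=ctrl.state()['ee_rot']; return 2*np.arctan2(y,x)
def go(p,yw,cp=None,cy=None):
    """print tool delta+twist to reach world p,yaw (deg) from the commanded/measured pose"""
    s=ctrl.state(); d=np.array(p)-(s['tcp_pos'] if cp is None else cp); a=yaw() if cy is None else cy
    c,S=np.cos(a),np.sin(a); t=-(np.radians(yw)-a); t=(t+np.pi)%(2*np.pi)-np.pi
    print('delta',np.round([d[0]*c+d[1]*S,d[0]*S-d[1]*c,-d[2]],4),'twist',round(t,3))
E
python3 - <<'E'
from h import *
np.set_printoptions(precision=4,suppress=True)
s=ctrl.state();print(s['clock'],s['tcp_pos'],np.degrees(yaw()),s['joint_positions'],s['opening'])
a=ctrl.snapshot('wrist');save(cv2.resize(a,(800,600)),'w1.png');save(a,'w1r.png');print(P('wrist'))
for q in('stop_face','stop_pivot','fence_face','flip_stop'): print(q,[(r['xy'],r['score']) for r in ctrl.boxes_of('wrist',q)[:2]])
E
```

```text
3.4 [0.4997 0.0947 0.2954] 86.52374468886212 [ 0.1441  0.3711 -0.5292  1.7156  0.2058  1.1104 -0.5081] -0.0008952114912403157
(array([[317.8701,   0.    , 255.8169],
       [  0.    , 317.8701, 193.8284],
       [  0.    ,   0.    ,   1.    ]]), array([[ 0.9982, -0.0563, -0.0189,  0.5042],
       [-0.0594, -0.9471, -0.3155,  0.1772],
       [-0.0002,  0.3161, -0.9487,  0.4386],
       [ 0.    ,  0.    ,  0.    ,  1.    ]]))
stop_face [([341.5, 67.7], 0.8)]
stop_pivot [([340.3, 70.3], 0.57)]
fence_face [([329.0, 119.0], 0.94)]
flip_stop [([344.4, 65.8], 0.79)]
```

View pics/w1.png

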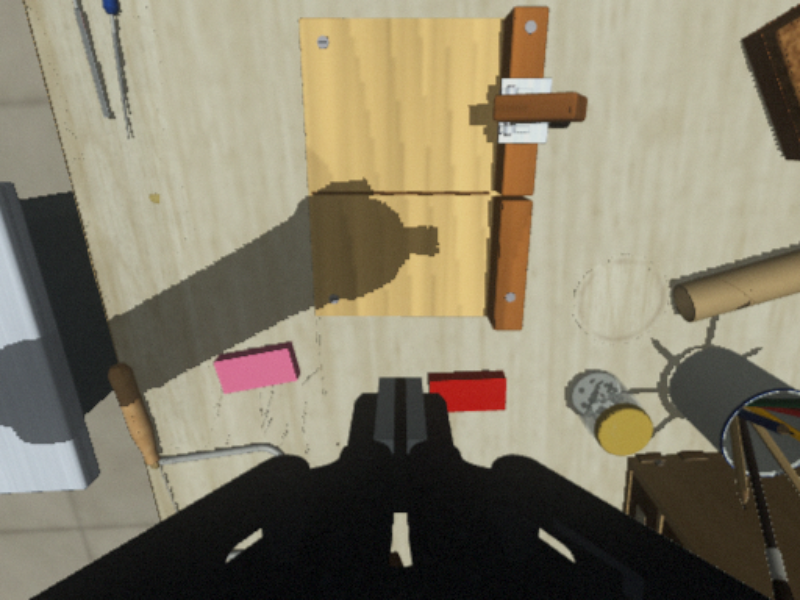

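The wrist picture shows the board clearly: bed front corners at (300,18) and (315,316), fence top right end at (493–523,328), the slot at row 193, and the stop leaning back over its white carriage at about (540,107).

```bash
cat > fit2.py <<'E'
from h import *
from scipy.optimize import least_squares
np.set_printoptions(precision=4,suppress=True)
t=lambda u,v:(110+u/2.8,100+v/2.8); s=lambda u,v:(130+u/3.2,120+v/3.2); w=lambda u,v:(u/1.5625,v/1.5625)
obs=[('top',(-.155,.12,0),t(57,384)),('top',(-.155,-.12,0),t(328,393)),('top',(.025,.12,.035),t(64,177)),('top',(.025,-.12,.035),t(335,187)),
('wrist',(-.155,.12,0),w(300,18)),('wrist',(-.155,-.12,0),w(316,316)),('wrist',(.025,.12,.035),w(549,8)),('wrist',(0,.12,.035),w(512,7)),('wrist',(.025,-.12,.035),w(522,329)),('wrist',(0,-.12,.035),w(492,327)),('wrist',(-.155,-.010,0),w(313,193)),('wrist',(0,-.12,0),w(486,316)),('wrist',(0,-.01,.035),w(497,196)),
('wrist',(-.0187,'p',.043+.0371),w(495,107)),('wrist',(.0272,'p',.043+.0616),w(583,105))]
def W(p,q):
    y=p[3]+.008 if q[1]=='p' else q[1]
    c,S=np.cos(p[2]),np.sin(p[2]); return np.array([p[0]+c*q[0]-S*y,p[1]+S*q[0]+c*y,.015+q[2]])
r=least_squares(lambda p:np.concatenate([proj(n,W(p,q))-o for n,q,o in obs]),[.58,.13,-.06,.04],loss='soft_l1')
print('fence',r.x);print(np.c_[r.fun.reshape(-1,2)])
print('stop_face',W(r.x,(0,r.x[3],0)))
for z in (.04,.06): print('carriage y local',[ (np.array([[np.cos(r.x[2]),np.sin(r.x[2])],[-np.sin(r.x[2]),np.cos(r.x[2])]])@(ray('wrist',w(*u),z)[:2]-r.x[:2])) for u in((500,79),(498,143))])
E
python3 fit2.py
```

```text
fence [ 0.5805  0.1384 -0.0599  0.0451]
[[-2.0601 -0.2   ]
 [-0.8506  0.4446]
 [-1.7903 -1.162 ]
 [-0.3863 -0.7188]
 [-0.884  -0.117 ]
 [-0.3996  0.4742]
 [ 0.95   -0.9831]
 [ 1.3677 -0.3674]
 [ 0.5203  1.4214]
 [ 0.6845  2.6823]
 [-2.9094  0.1717]
 [ 0.1288  0.5844]
 [ 3.0009  1.4849]
 [-1.4539  0.0232]
 [-3.9481 -0.1692]]
stop_face [0.5832 0.1834 0.015 ]
carriage y local [array([-0.0049,  0.0753]), array([-0.0035,  0.0305])]
carriage y local [array([-0.0086,  0.0732]), array([-0.0073,  0.0307])]
```

Emit:
{"op": "apply_moves", "data": {"gripper": [0,0,0,0,0,0,0,0,0,0], "delta_pos": [[0.102,0.158,0],[0.102,0.158,0],[0.102,0.158,0],[0.102,0.158,0],[0.102,0.158,0],[0.102,0.158,0.188],[0.102,0.158,0.188],[0.102,0.158,0.188],[0.102,0.158,0.188],[0.102,0.158,0.188]], "twist": [0,0,0,0,0,0,0,0,0,0]}}

```text
clock: 4.9
tcp_pos: [0.6651, 0.1878, 0.1111]
ee_rot: [0.001, 0.728, 0.685, 0.003]
wrist_force: [0.7, 0.1, 0.6]
opening: -0.0
grip_force: 0.0
```

Emit:
{"op": "apply_moves", "data": {"gripper": [0,0,0,0,0,0,0,0,0,0,0,0], "delta_pos": [[0,-0.008,0],[0,-0.016,0],[0,-0.024,0],[0,-0.032,0],[0,-0.04,0],[0,-0.048,0],[0,-0.056,0],[0,-0.064,0],[0,-0.072,0],[0,-0.078,0],[0,-0.078,0],[0,-0.06,-0.06]], "twist": [0,0,0,0,0,0,0,0,0,0,0,0]}}

```text
clock: 6.4
tcp_pos: [0.601, 0.1898, 0.166]
ee_rot: [-0.001, 0.728, 0.686, -0.004]
wrist_force: [1.0, 1.2, -0.9]
opening: 0.001
grip_force: 0.0
```

```bash
python3 - <<'E'
from h import *
s=ctrl.state();print(s['clock'],s['tcp_pos'],np.degrees(yaw()))
a=ctrl.snapshot('scene');save(cv2.resize(a[120:300,130:380],(800,576)),'s2.png')
go([.544,-.179,.15],155.8)
E
```

```text
6.4 [0.60102659 0.18975146 0.16601054] 86.61728702993004
delta [-0.3746 -0.0423  0.0268] twist -1.21
```

View pics/s2.png

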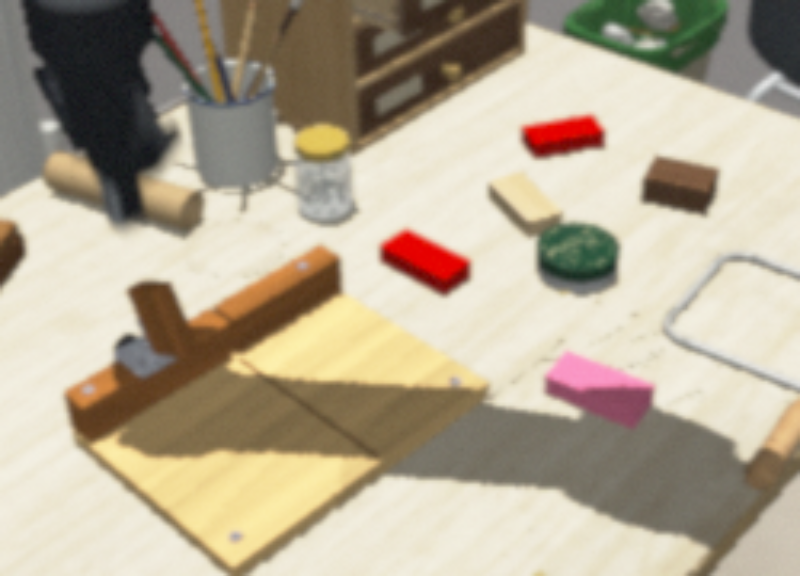

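The stop stands nearly upright at about (160,320) and is probably still falling. I'll wait a few rows with the hand raised and check again.

Emit:
{"op": "apply_moves", "data": {"gripper": [0,0,0,0,0], "delta_pos": [[0,0.03,-0.06],[0,0.03,-0.06],[0,0.03,-0.06],[0,0.03,-0.06],[0,0.03,-0.06]], "twist": [0,0,0,0,0]}}

```text
clock: 7.08
tcp_pos: [0.6326, 0.1891, 0.2258]
ee_rot: [-0.001, 0.728, 0.686, -0.001]
wrist_force: [-0.2, -0.2, 0.2]
opening: -0.002
grip_force: 0.0
```

```bash
python3 - <<'E'
from h import *
s=ctrl.state();print(s['clock'],s['tcp_pos'],np.degrees(yaw()))
a=ctrl.snapshot('scene');save(cv2.resize(a[170:300,140:300],(800,600)),'s3.png')
E
```

```text
7.075 [0.63257555 0.18911099 0.22577102] 86.60176253861906
```

View pics/s3.png

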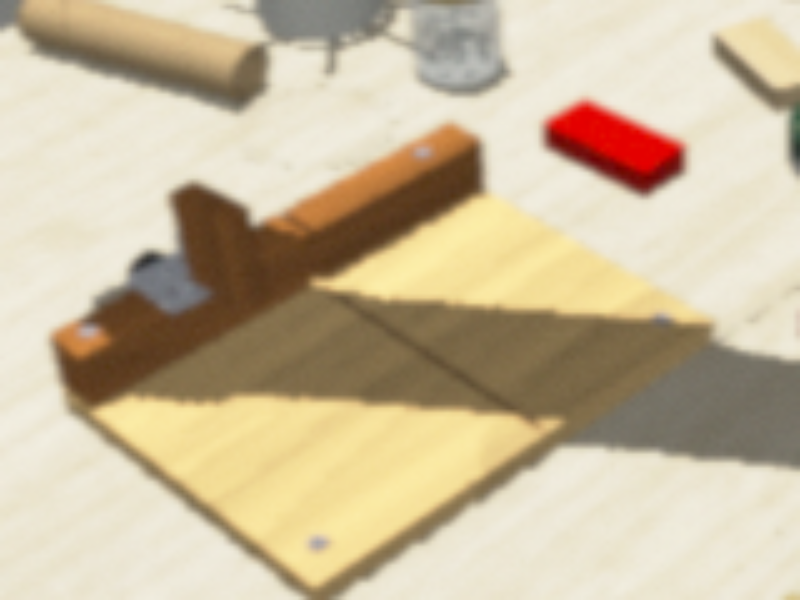

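The stop is past upright and still swinging down slowly. I'll move on to the lime meanwhile and check it again before picking up.

Emit:
{"op": "apply_moves", "data": {"gripper": [65,65,65,65,65,65,65,65,65,65,65], "delta_pos": [[-0.373,-0.067,0.026],[-0.373,-0.067,0.026],[-0.373,-0.067,0.026],[-0.373,-0.067,0.026],[-0.373,-0.067,0.026],[-0.373,-0.067,0.026],[-0.373,-0.067,0.026],[-0.373,-0.067,0.026],[-0.373,-0.067,0.026],[-0.373,-0.067,0.026],[-0.373,-0.067,0.026]], "twist": [-1.208,-1.208,-1.208,-1.208,-1.208,-1.208,-1.208,-1.208,-1.208,-1.208,-1.208]}}

```text
clock: 8.5
tcp_pos: [0.5447, -0.178, 0.2014]
ee_rot: [0.0, 0.209, 0.978, -0.0]
wrist_force: [-0.0, 0.2, -0.0]
opening: 0.649
grip_force: 0.0
```

```bash
python3 - <<'E'
from h import *
s=ctrl.state();print(s['clock'],s['tcp_pos'],np.degrees(yaw()),s['opening'])
a=ctrl.snapshot('wrist'); b=a.copy()
for m in ctrl.cut_out('wrist','lime_center')[:5]:
    c=max(cv2.findContours(m['mask'].astype('uint8'),0,2)[0],key=cv2.contourArea).reshape(-1,2).astype(float)
    w=np.array([ray('wrist',x,.018)[:2] for x in c])
    print(round(m['score'],2),np.round(m['xy']),a[m['mask']].mean(0).round(),cv2.minAreaRect((w*1000).astype(np.float32)))
    cv2.drawContours(b,[c.astype(int).reshape(-1,1,2)],-1,(0,255,255),1)
t=ctrl.snapshot('scene')[170:300,140:300]
save(np.vstack([cv2.resize(b,(480,360),interpolation=cv2.INTER_AREA),cv2.resize(t,(480,240))[:,:]]),'w4.png')
E
```

```text
8.5 [ 0.5446564  -0.17801869  0.20137899] 155.8690644407895 0.648830326347779
0.85 [249. 163.] [124. 112.  84.] ((540.6746826171875, -179.7363739013672), (33.222808837890625, 73.63887023925781), 66.5813217163086)
0.72 [176. 239.] [160.  37.  31.] ((580.0103759765625, -291.6037292480469), (73.71776580810547, 42.5106201171875), 57.732608795166016)
0.58 [364. 130.] [177.  39.  33.] ((552.4944458007812, -61.190189361572266), (37.43965530395508, 74.62249755859375), 88.87559509277344)
```

View pics/w4.png

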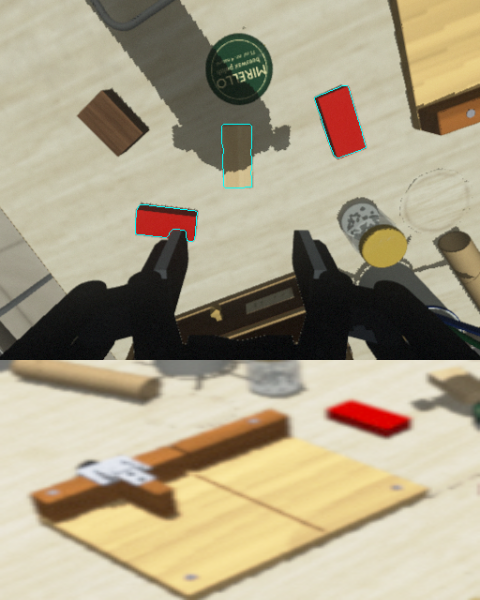

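Both are confirmed: the stop is down, at (150,490) in the lower half, and the mask outlines the pale block at wrist (249,163), giving (0.541,−0.180) with the long axis at 156.6°. Descend and grip.

Emit:
{"op": "apply_moves", "data": {"gripper": [65,65,65,65,65,65,65,40,36,36,36,36], "delta_pos": [[0.003,-0.003,0.06],[0.003,-0.003,0.12],[0.003,-0.003,0.16],[0.003,-0.003,0.18],[0.003,-0.003,0.192],[0.003,-0.003,0.197],[0.003,-0.003,0.197],[0.003,-0.003,0.197],[0.003,-0.003,0.197],[0.003,-0.003,0.197],[0.003,-0.003,0.197],[0.003,-0.003,0.197]], "twist": [-0.013,-0.013,-0.013,-0.013,-0.013,-0.013,-0.013,-0.013,-0.013,-0.013,-0.013,-0.013], "grip_force": 35}}

```text
clock: 10.15
tcp_pos: [0.5413, -0.1807, 0.0054]
ee_rot: [0.001, 0.203, 0.979, -0.0]
wrist_force: [-0.7, 0.7, 5.3]
opening: 0.385
grip_force: 36.7
```

Emit:
{"op": "apply_moves", "data": {"gripper": [20,20,20,20,20,20,20,20], "delta_pos": [[0,0,0],[0,0,0],[0,0,0],[0,0,-0.03],[0,0,-0.06],[0,0,-0.1],[0,0,-0.1],[0,0,-0.1]], "twist": [0,0,0,0,0,0,0,0]}}

```text
clock: 11.15
tcp_pos: [0.5396, -0.1809, 0.1036]
ee_rot: [-0.001, 0.204, 0.979, -0.0]
wrist_force: [-0.3, -0.1, -1.3]
opening: 0.385
grip_force: 35.9
```

```bash
cat >> h.py <<'E'
F=np.array([.5805,.1384]);A=-.0599;ST=.0451
def loc(p): # world -> stop_face frame
    d=np.asarray(p,float)[:2]-F; c,S=np.cos(A),np.sin(A); return np.array([c*d[0]+S*d[1],-S*d[0]+c*d[1]-ST])
def wor(x,y):
    c,S=np.cos(A),np.sin(A); y=y+ST; return F+np.array([c*x-S*y,S*x+c*y])
E
python3 - <<'E'
from h import *
s=ctrl.state();print(s['clock'],s['tcp_pos'],np.degrees(yaw()),s['opening'],s['grip_force'],s['wrist_force'])
go([*wor(-.056,-.046),.12],90-3.43)
E
```

```text
11.15 [ 0.53956232 -0.18089005  0.1035621 ] 156.50873025714412 0.38526922474667635 35.93283712863922 [-0.27180403 -0.08855356 -1.29751629]
delta [ 0.142   0.2891 -0.0164] twist 1.221
```

Emit:
{"op": "apply_moves", "data": {"gripper": [20,20,20,20,20,20,20,20,20,20], "delta_pos": [[0.142,0.289,-0.016],[0.142,0.289,-0.016],[0.142,0.289,-0.016],[0.142,0.289,-0.016],[0.142,0.289,-0.016],[0.142,0.289,-0.016],[0.142,0.289,-0.016],[0.142,0.289,-0.016],[0.142,0.289,-0.016],[0.142,0.289,-0.016]], "twist": [1.221,1.221,1.221,1.221,1.221,1.221,1.221,1.221,1.221,1.221]}}

```text
clock: 12.4
tcp_pos: [0.5252, 0.1405, 0.1198]
ee_rot: [-0.0, 0.728, 0.686, -0.0]
wrist_force: [-0.1, 0.0, -0.8]
opening: 0.388
grip_force: 35.9
```

```bash
python3 - <<'E'
from h import *
s=ctrl.state();print(s['clock'],s['tcp_pos'],np.degrees(yaw()),s['opening'],loc(s['tcp_pos']))
a=ctrl.snapshot('wrist');save(cv2.resize(a,(800,600)),'w5.png')
go([*wor(-.056,-.046),.022],90-3.43)
E
```

```text
12.4 [0.52515581 0.14047004 0.1198126 ] 86.55679874080144 0.38775333085540964 [-0.05536886 -0.04634681]
delta [ 0.0003 -0.0007  0.0979] twist -0.0
```

View pics/w5.png

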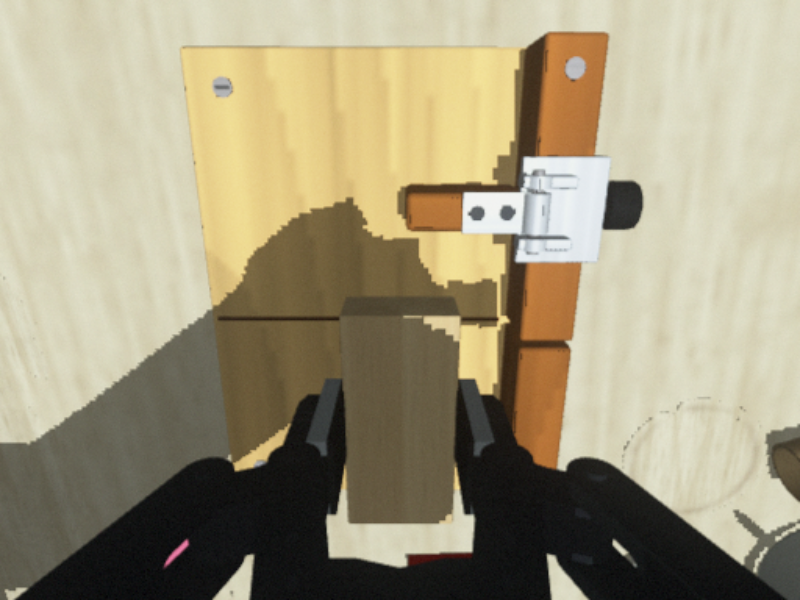

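The offcut is held squarely, with its leading end at rows 298–317. The stop is fully down, with the right face of its paddle at about row 231 and the fence's front edge at columns 523–546.

```bash
python3 - <<'E'
from h import *
np.set_printoptions(precision=4,suppress=True)
w=lambda u,v:(u/1.5625,v/1.5625)
for n,u,z in(('paddle',(412,230),.0565),('paddle',(460,231),.0565),('end top',(343,317),.1325),('end top',(459,317),.1325),('end bot',(343,298),.1145),('back end',(350,523),.1325),('fence top',(546,36),.05),('fence top',(521,340),.05),('slot bed',(220,318),.015),('bed FL',(182,47),.015)):
    print(n,loc(ray('wrist',w(*u),z)))
E
```

```text
paddle [-0.0507 -0.0005]
paddle [-0.0306 -0.0009]
end top [-0.0716 -0.0115]
end top [-0.0392 -0.0114]
end bot [-0.0736 -0.0117]
back end [-0.0719 -0.0828]
fence top [0.0002 0.0732]
fence top [ 0.0004 -0.0529]
slot bed [-0.1515 -0.055 ]
bed FL [-0.1538  0.0747]
```

Measurements agree to about 1 mm. Lower onto the bed, then slide left to the stop.

Emit:
{"op": "apply_moves", "data": {"gripper": [20,20,20,20,20,20,20,20,20,20,20,20], "delta_pos": [[0,0,0.05],[0,0,0.08],[0,0,0.092],[0,0,0.096],[0,0,0.1],[0,0,0.1],[0.004,0,0.1],[0.008,0,0.1],[0.01,0,0.1],[0.011,0,0.1],[0.012,0,0.1],[0.012,0,0.1]], "twist": [0,0,0,0,0,0,0,0,0,0,0,0]}}

```text
clock: 13.95
tcp_pos: [0.526, 0.1505, 0.0204]
ee_rot: [0.001, 0.729, 0.685, -0.002]
wrist_force: [-0.4, -5.2, 4.8]
opening: 0.384
grip_force: 36.5
```

```bash
python3 - <<'E'
from h import *
np.set_printoptions(precision=4,suppress=True)
s=ctrl.state();print(s['clock'],s['tcp_pos'],np.degrees(yaw()),s['opening'],loc(s['tcp_pos']),s['wrist_force'])
E
```

```text
13.95 [0.526  0.1505 0.0204] 86.46138784186783 0.38422858638992186 [-0.0552 -0.0363] [-0.4289 -5.21    4.7506]
```

Emit:
{"op": "apply_moves", "data": {"gripper": [62,62,62,62,62,62,0,0,0,0,0,0], "delta_pos": [[0,0,0],[0,0,0],[0,0,0],[0,0,-0.02],[0,0,-0.05],[0,0,-0.07],[0,-0.03,-0.07],[0,-0.046,-0.07],[0,-0.046,-0.07],[0,-0.046,-0.07],[0,-0.046,-0.07],[0,-0.046,-0.07]], "twist": [0,0,0,0,0,0,0,0,0,0,0,0]}}

```text
clock: 15.45
tcp_pos: [0.4806, 0.1557, 0.0901]
ee_rot: [0.0, 0.728, 0.685, 0.0]
wrist_force: [0.2, -0.1, -0.6]
opening: -0.002
grip_force: 0.0
```

```bash
cat > look.py <<'E'
from h import *
import sys
np.set_printoptions(precision=4,suppress=True)
s=ctrl.state();print(s['clock'],s['tcp_pos'],np.degrees(yaw()),s['opening'],loc(s['tcp_pos']),s['wrist_force'])
a=ctrl.snapshot('wrist')
for cam in('wrist','top'):
  if cam=='top': ctrl.snapshot('top')
  for m in ctrl.cut_out(cam,'lime_center')[:4]:
    c=max(cv2.findContours(m['mask'].astype('uint8'),0,2)[0],key=cv2.contourArea).reshape(-1,2).astype(float)
    w=np.array([loc(ray(cam,x,.033)) for x in c])
    if abs(w.mean(0)).max()<.1: print(cam,round(m['score'],2),np.round(m['xy']),cv2.minAreaRect((w*1000).astype(np.float32)))
save(cv2.resize(a,(800,600)),sys.argv[1])
E
python3 look.py w6.png
```

```text
15.45 [0.4806 0.1557 0.0901] 86.53216087047295 -0.0015264124670262486 [-0.1008 -0.0338] [ 0.2322 -0.0566 -0.6239]
wrist 0.69 [317. 215.] ((-57.54175567626953, -34.84284973144531), (37.430233001708984, 75.56388854980469), 0.0415615551173687)
top 0.83 [183. 197.] ((-55.20841598510742, -50.541656494140625), (58.85503005981445, 35.92729187011719), 88.71363830566406)
```

View pics/w6.png

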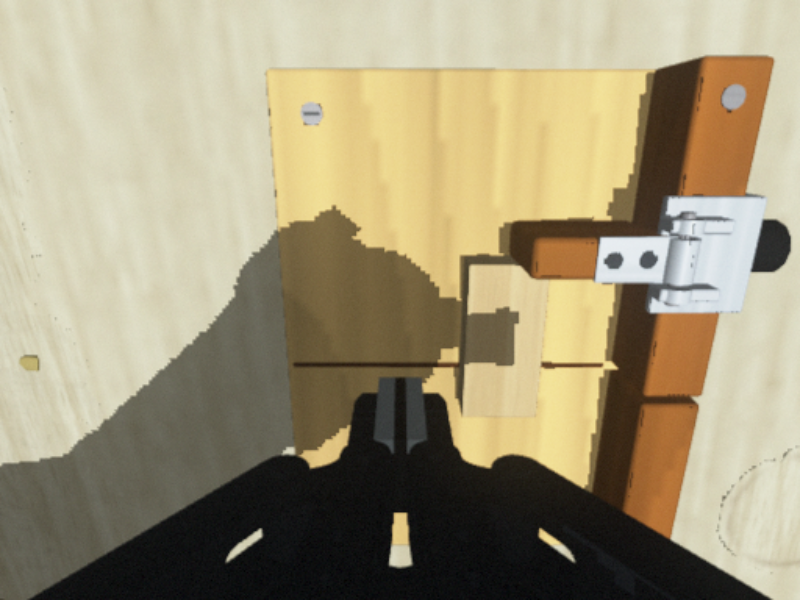

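The block lies flat and square on the bed against the stop, at columns 463–548 and rows 263–416. The shut fingers are clear in front of it, so I go down and push towards the fence.

Emit:
{"op": "apply_moves", "data": {"gripper": [0,0,0,0,0,0,0,0,0,0,0,0], "delta_pos": [[-0.002,0,0.04],[-0.002,0,0.063],[-0.002,0,0.063],[-0.002,0.01,0.063],[-0.002,0.016,0.063],[-0.002,0.022,0.063],[-0.002,0.028,0.063],[-0.002,0.033,0.063],[-0.002,0.038,0.063],[-0.002,0.043,0.063],[-0.002,0.047,0.063],[-0.002,0.05,0.063]], "twist": [0,0,0,0,0,0,0,0,0,0,0,0]}}

```text
clock: 17.15
tcp_pos: [0.5301, 0.1508, 0.0272]
ee_rot: [-0.0, 0.728, 0.686, 0.0]
wrist_force: [-0.7, 0.0, 0.2]
opening: 0.001
grip_force: 0.2
```

```bash
python3 look.py w7.png
```

```text
17.15 [0.5301 0.1508 0.0272] 86.56144334977391 0.0013756236605813488 [-0.0511 -0.0357] [-0.7211  0.0062  0.2418]
wrist 0.91 [305. 247.] ((-28.268220901489258, -33.098548889160156), (35.536399841308594, 45.373199462890625), 0.07358832657337189)
```

Emit:
{"op": "apply_moves", "data": {"gripper": [0,0,0,0,0,0,0,0], "delta_pos": [[0,0.004,0],[0,0.008,0],[0,0.01,0],[0,0.011,0.001],[0,0.012,0.002],[0,0.013,0.003],[0,0.014,0.004],[0,0.014,0.004]], "twist": [0,0,0,0,0,0,0,0]}}

```text
clock: 18.35
tcp_pos: [0.5407, 0.1502, 0.0263]
ee_rot: [-0.001, 0.728, 0.686, -0.003]
wrist_force: [-10.7, -1.2, 25.1]
opening: 0.003
grip_force: 15.1
```

```bash
python3 look.py w8.png
```

```text
18.35 [0.5407 0.1502 0.0263] 86.6206104733017 0.0034449520530121136 [-0.0404 -0.0357] [-10.6929  -1.2061  25.0847]
wrist 0.59 [306. 252.] ((-17.870330810546875, -32.669734954833984), (34.22647476196289, 43.66226577758789), 0.6376806497573853)
```

View pics/w8.png

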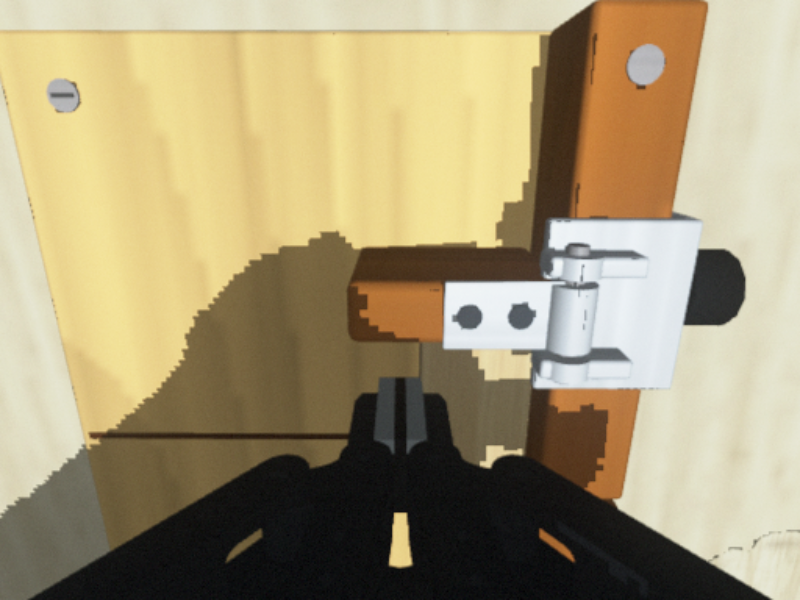

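The block is against the fence, with its front edge straight at column 420. The downward force (25 N) outweighs the fence push (11 N), so I'll balance it towards the fence.

Emit:
{"op": "apply_moves", "data": {"gripper": [0,0,0,0,0,0,0,0,0,0], "delta_pos": [[0,0.001,0],[0,0.002,0],[0,0.003,0],[0,0.004,-0.0005],[0,0.004,-0.001],[0,0.004,-0.0015],[0,0.004,-0.0015],[0,0.004,-0.0015],[0,0.004,-0.0015],[0,0.004,-0.0015]], "twist": [0,0,0,0,0,0,0,0,0,0]}}

```text
clock: 19.8
tcp_pos: [0.5407, 0.1501, 0.0264]
ee_rot: [-0.003, 0.727, 0.686, -0.006]
wrist_force: [-14.1, -1.0, 22.4]
opening: -0.001
grip_force: 15.7
```

```bash
python3 look.py w9.png; python3 - <<'E'
from h import *
a=cv2.imread('pics/w9.png')[200:500,250:650]; ctrl_s=ctrl.snapshot('scene')[190:260,155:275]
save(cv2.resize(ctrl_s,(480,280),interpolation=3),'t.png')
cv2.imwrite('pics/f.png',np.vstack([cv2.resize(a,(420,315)),cv2.resize(cv2.imread('pics/t.png'),(420,245))]))
E
```

```text
19.8 [0.5407 0.1501 0.0264] 86.67591120869274 -0.0007811663010625134 [-0.0404 -0.0358] [-14.0878  -1.0324  22.376 ]
wrist 0.73 [307. 251.] ((-17.875072479248047, -32.651695251464844), (34.18788528442383, 43.50331115722656), 0.4698418378829956)
```

View pics/f.png

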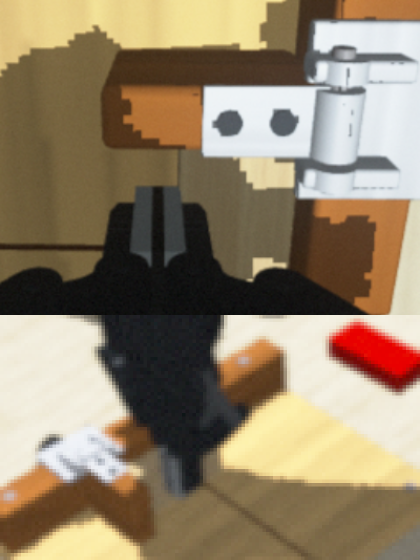

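Flush and down, but I want more margin on the fence: more push in, less down.

Emit:
{"op": "apply_moves", "data": {"gripper": [0,0,0,0,0,0,0,0,0,0,0,0], "delta_pos": [[0,0.001,-0.0005],[0,0.002,-0.001],[0,0.003,-0.0015],[0,0.004,-0.002],[0,0.005,-0.002],[0,0.006,-0.002],[0,0.007,-0.002],[0,0.008,-0.002],[0,0.008,-0.002],[0,0.008,-0.002],[0,0.008,-0.002],[0,0.008,-0.002]], "twist": [0,0,0,0,0,0,0,0,0,0,0,0]}}

```text
clock: 21.55
tcp_pos: [0.5409, 0.15, 0.0266]
ee_rot: [-0.007, 0.727, 0.687, -0.012]
wrist_force: [-23.8, 0.1, 22.0]
opening: -0.0
grip_force: 18.9
```

```bash
python3 look.py w10.png
```

```text
21.55 [0.5409 0.15   0.0266] 86.79245878580917 -0.00010513069035481299 [-0.0402 -0.0359] [-23.8061   0.0915  22.027 ]
wrist 0.7 [307. 250.] ((-17.759185791015625, -32.50733184814453), (33.68894577026367, 43.50886154174805), 0.9880603551864624)
```

The push reads about 24 N into the fence and 22 N down. The block centre is 17.8 mm off the fence, and the end gap to the stop is about 0.5 mm. Handing in.

```bash
python3 -c "
from rig import ctrl
print(ctrl.hand_in())"
```

```text
the job is handed in; nothing more can be done
None
```

I handed the job in at about 22 s with the flip stop down and the lime offcut flat on the board, flush to the fence and held pressed (about 24 N into the fence, 22 N down at the wrist); its end was about 0.5 mm from the stop when last visible, before the final push, and no verdict came back.

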